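# Set the sensor gap on a bench test stand by rolling its knurled wheel

## Robot

A 6-joint arm with a two-finger parallel gripper is mounted at the origin on the work surface. World frame = base frame: x ahead of the robot, y to its left, z up, the work surface at z = 0. Lengths are in m, angles in rad, forces in N, time in s.
With the tool pointing down it reaches from about 0.4 to 0.825 m from the base axis. Payload 7 kg.
Tool frame: the origin (TCP) lies midway between the tips of the shut fingers; the grasp point (between the pads) lies 19 mm behind it; z points along the fingers, y is the line along which they close (so a half turn about z gives the same grasp; the last joint's range is limited). The gripper opens to 88 mm and grips with 3 to 60 N. Pads are 19 mm wide; open, the fingers measure 130 mm over their backs; the gripper's body (78 mm by 193 mm) begins 47 mm behind the grasp point.
Start: joints at [-1.03, 0.359, 0.012, 0, -1.224, -0.288], TCP at [0.169, -0.654, 0.227] pointing down, gripper open.
Joint ranges: [-3.07, 3.07], [-1.43, 2.12], [-1.02, 1.25], [-3.03, 1.67], [-3.05, -0], [-3.03, 3.03]. Speed limits (rad/s): [2.39, 2.39, 3.01, 3.14, 3.14, 3.14].

## Interface

Orientations are given as [roll, pitch, yaw] about the fixed x, y, z axes, in that order (R = Rz(yaw) Ry(pitch) Rx(roll)).
In Python, from station import telemetry, eyes, ticket, recognise, trace gives the robot as it stands. The module is installed in compiled form; this text tells all that it offers.
- The arm moves only by the tool servo_tool, never from a script. Its argument "series" is a list that holds one entry, the list of rows, each a list of 4 numbers: the shift along the tool's x, y, z in mm, then the turn about the tool's z in rad. In form: [[[x, y, z, roll], ...]]. A call has exactly 10 rows; each row shifts and turns the commanded pose from where the row before left it, along the tool's axes as they then stand; what a row does not reach is not made up. A row lasts 1/12 s, in which the tool goes at most 41.7 mm and 7.16 degrees, less where a joint would pass 70% of its speed; a pose out of reach is approached as far as the arm can. A call is refused whole if a number of a shift passes 41.7 or a number of a turn 0.125, either way. A call with a gripper value outside its range is refused whole. "claw" is the gripper's target within -1 to 1 (shut at 1, half-way at 0, fully open at -1), set as the call begins (left out, the last holds). The fingers move at their own pace and stop on an object; "grip_force" is the grip in N (left out, the last holds). Time passes only in rows, so rows that do not move let the fingers close, or fill a call up. It gives the time, the measured TCP pose, the force, the opening and the grip force at its end, in the units of the state.
- telemetry.get_state(): the state, without advancing time (a new reading comes with each control period).
- eyes.grab_frame(name): name is "scene" or "top" or "wrist"; returns the picture (480x640x3 uint8, red, green, blue); there is no depth.
- eyes.calibration(name): a dict with "mtx" (3x3 intrinsics, pixels), "rvec" (rotation vector, rad) and "tvec" (3), from world to camera coordinates, as OpenCV has them. Camera axes: x right, y down, z forward; pixel columns grow to the right and rows downward; lengths in m; the calibration is good to about 2 mm. A picture is of the moment at which its call begins: read the wrist's pose just before it. calibration takes no time and is no camera call; for the wrist camera it gives the pose at the moment of the call.
- ticket.job_done(): hands the job in; it is judged then, once.
Trained networks look in the newest picture that a camera, given by its name, has taken for a name from the list of things; names that differ only in an ending like _2 or _b are one class to them, and where a whole thing is asked for, a point or a joint stands for the part that bears it (a point fixed in the world has none). Each returns a list of dicts, best first, with "conf" (0 to 1); they miss things now and then, are a little off and sometimes report something else, mostly with a low value. They report only what shows in the picture. A call takes as long as a camera call.
- recognise(camera, name): "position" ([x, y, z] in m, in world coordinates, good to about 4 mm: the middle of the surface that is visible of it).
- trace(camera, name): "mask" (480x640 bool, what is visible of it).
The state is a dict: "t": time; "q": joint angles; "qd": joint speeds; "joint_efforts": joint torques, N m; "eef_pos": TCP position; "ee_rot": TCP orientation; "force": force on the tool from outside, world axes, zero at the start; "moment": the same for the moment, N m; "width": finger opening in m; "gripper_force": force on a finger pad.
Only numpy, scipy, OpenCV 4.12 (cv2) and the standard library are available. Lean on these libraries where they do the work, as an engineer would, in place of code of your own. Each camera call takes 0.05 s, during which the arm holds its last target. There are 200 camera calls.

## Task

Set the gap on the sensor test stand: with a fingertip laid on top of the knurled wheel, roll the wheel, stroke after stroke, so that the carriage brings the sensor towards the steel target plate, until the pointer on the carriage lines up with the index mark on the scale. Come up to the mark from the open side without running past it; do it by the wheel alone with a light touch - do not pinch the wheel, push the carriage or shift the index - and leave the loose things around the stand where they lie. Finish with the hand clear.

Things in the scene. Friction and masses are not known exactly. Their poses are not given: they have to be found in the camera images.
- stand: Fixed test stand: dark base plate (x -42 to 72, y -125 to 125 mm, 12 thick), aluminium slide, scale bar, steel target plate (face at y 42, bracket up to 88 mm high). Origin on the bench top, z up; +y is the travel that closes the gap, from sensor to target; +x points across, from the wheel's side (-x, nearer the robot) to the scale's side.
- wheel: Knurled steel wheel, 50 mm diameter, 18 wide, axis along stand x. Origin: its centre, at (-72,-10,34) mm in the stand's frame; its rotation turns with it. Rim top 59 mm over the bench, free from above. Rack and pinion: top rolled to stand +y moves the carriage to +y, 0.153 mm per mm of rim (24 mm a turn). Stiff (2 N at the rim), stays put; rigid rim, turned by friction under a press of 5 to 20 N.
- carriage: Aluminium carriage, 60 mm across x 80 mm along the travel, with a black clamp block and a 18 mm barrel sensor; reaches 78 mm above the bench. Origin at the centre of its underside. Slides along stand y; at the start 10 to 22 mm short of the mark (65 to 144 mm of rim, several strokes). Its edge is 33 mm from the wheel's inner face.
- pointer_tip (a point): Tip of the dark steel pointer blade (5 mm wide) that sticks out of the carriage to stand +x, over the white scale, 49 mm above the bench. It moves with the carriage.
- index_tip (a point): Tip of the matching blade of the index, a small dark steel rider with a knurled lock screw clamped on the scale bar; it points to stand -x, facing the pointer. It is the mark: pointer and index line up when both tips have the same stand y. It must stay as set.
- index: The index rider itself, 18 mm along the scale, clamped to the scale bar on the stand's +x side. Not to be moved.
- spare_sensor: Bystander: loose brass barrel sensor with two hexagon nuts, 66 mm long, 28 mm wide, 24 mm high, lying on the bench on the wheel's side. Origin on its underside. Leave alone.
- locknut: Bystander: loose steel ring nut, 32 mm across, 6 mm high, flat on the bench on the wheel's side. Origin at the centre of its underside. Leave alone.
- screwdriver: Bystander: loose screwdriver, 170 mm long, on the bench beyond the scale. Leave alone.
- jar: Bystander: small clear jar with a black cap, 48 mm diameter, 55 mm high, beyond the target end of the stand. Origin at the centre of its underside. Leave alone.

How it is judged:
On the way:
1. a finger rolls the wheel: it presses on the rim while the carriage moves off towards the target (contact force between the fingers and wheel above 0.5 N and distance of carriage from where it was at the start of the episode above 0.002 m), for 0.05 s.
At the end, for the whole second after the job is handed in: The carriage is at rest with its pointer within 1.5 mm of the index along the scale (y of pointer_tip in the frame of index_tip between -0.0015 and 0.0015 m and linear speed of carriage below 0.002 m/s); the robot touches nothing.
It fails at once if the pointer runs more than 3 mm past the index (y of pointer_tip in the frame of index_tip above 0.003 m).
It fails at once if the carriage is pushed directly (contact force between any of the fingers, the arm and carriage above 1 N).
It fails at once if the index is shifted (distance of index from where it was at the start of the episode above 0.002 m).
It fails at once if the wheel is pinched between the fingers, or pressed hard (more than 40 N) (contact force between the fingers and wheel above 40 N or distance between the grasp point and wheel below 0.03 m).
It fails at once if a loose thing is moved, lifted or carried (distance of any of spare_sensor, locknut, screwdriver, jar from where it was at the start of the episode above 0.01 m).
It also fails if it takes over 70 s, if anything falls off the work surface, if the arm or the gripper's body presses on something with over 40 N, if the wrist force passes 120 N, or if a joint passes its speed limit or range.

## Working session

There is one attempt and no reset: what is moved stays moved. The work goes in short steps, Python scripts to look and compute and a tool call to move; the robot and the scene stay as the last step left them, time stands still between calls to the robot, and variables do not carry over. Pictures are saved under pics/ and viewed, at most 10 in all, crops included, and the job is handed in when it is done.

Besides the shell and the picture viewer there is one more tool, called after "Call:" as a command line: name --argument value ..., lists and objects as JSON in quotes. servo_tool: Moves the arm, as the interface text tells. Its arguments: {"type":"object","properties":{"series":{"type":"array"},"claw":{"type":"number"},"grip_force":{"type":"number"}},"required":["series"]}

```bash
mkdir -p pics; python3 - <<'E'
from station import *
import cv2
s=telemetry.get_state();print({k:s[k] for k in('t','eef_pos','ee_rot','force','width')})
for c in('scene','top'):
    f=eyes.grab_frame(c);cv2.imwrite(f'pics/{c}0.png',f[:,:,::-1])
    for n in('wheel','carriage','pointer_tip','index_tip','index','stand','spare_sensor','locknut','jar'):
        r=recognise(c,n);print(c,n,[([round(float(v),4) for v in d['position']],round(d['conf'],2)) for d in r[:2]])
E
```

```text
{'t': 0.0, 'eef_pos': array([ 0.16870812, -0.65307892,  0.2256064 ]), 'ee_rot': array([ 3.13994435e+00, -1.08944365e-04, -2.88890351e+00]), 'force': array([ 0.47707892,  0.53417497, -0.27179817]), 'width': 0.08759490652772947}
scene wheel [([0.4876, -0.1131, 0.0406], 0.76)]
scene carriage [([0.5626, -0.1427, 0.0477], 0.75)]
scene pointer_tip [([0.5621, -0.1433, 0.0516], 0.72)]
scene index_tip [([0.6229, -0.1332, 0.0483], 0.53)]
scene index [([0.6167, -0.1315, 0.0456], 0.6), ([0.442, 0.0046, 0.0039], 0.35)]
scene stand [([0.5795, -0.1252, 0.0308], 0.92)]
scene spare_sensor [([0.416, -0.216, 0.0207], 0.69)]
scene locknut [([0.4398, 0.0063, 0.0038], 0.74)]
scene jar [([0.6101, 0.0722, 0.043], 0.93)]
top wheel [([0.4891, -0.1078, 0.053], 0.74), ([0.5482, -0.1398, 0.0503], 0.17)]
top carriage [([0.5486, -0.1349, 0.0506], 0.68), ([0.4912, -0.1069, 0.0546], 0.65)]
top pointer_tip [([0.5441, -0.139, 0.0509], 0.63)]
top index_tip [([0.6167, -0.1278, 0.0482], 0.59)]
top index [([0.6143, -0.1287, 0.0507], 0.63)]
top stand [([0.5632, -0.1075, 0.034], 0.65)]
top spare_sensor [([0.4086, -0.2162, 0.0217], 0.95)]
top locknut [([0.4372, 0.0105, 0.003], 0.5)]
top jar [([0.5939, 0.0813, 0.0549], 0.68)]
```

View pics/scene0.png

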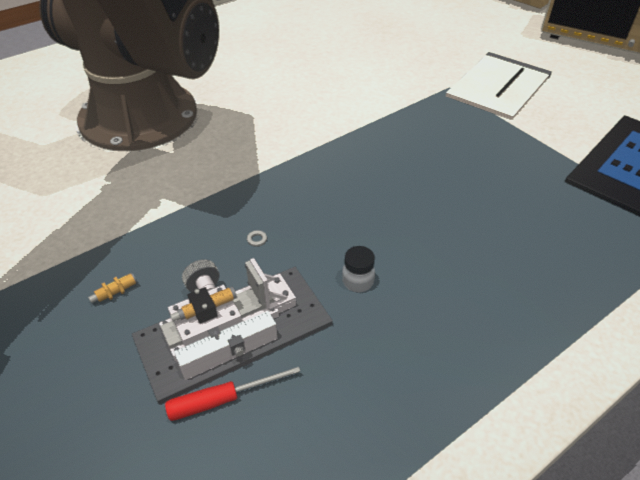

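View pics/top0.png

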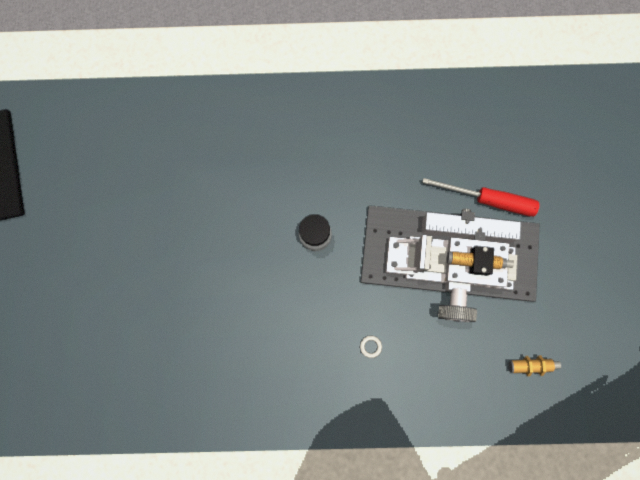

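The scene shows the stand with the wheel at (200,272) and the index at (237,345). In the top view the base corners are near (370,206), (540,222), (535,300) and (362,285), with the wheel at (458,314), the pointer at about (480,234) and the index at (467,215). Next I fit the stand pose.

```bash
cat > h.py <<'E'
import numpy as np,cv2
from station import *
from scipy.spatial.transform import Rotation as Rn
def cam(c):
    k=eyes.calibration(c);return np.array(k['mtx'],float),cv2.Rodrigues(np.array(k['rvec'],float))[0],np.array(k['tvec'],float).ravel()
def ray(C,px,z):
    K,R,t=C;d=R.T@np.linalg.solve(K,[*px,1.]);o=-R.T@t;return o+d*(z-o[2])/d[2]
def proj(C,P):
    K,R,t=C;p=(R@np.atleast_2d(P).T+t[:,None]);p=K@p;return (p[:2]/p[2]).T
def Rt(yaw,o):return Rn.from_euler('z',yaw).as_matrix(),np.array([*o,0])
E
python3 - <<'E'
from h import *
from scipy.optimize import least_squares
C=cam('top');f=eyes.grab_frame('top');m=trace('top','stand')[0]['mask']
# base corners, dark: stand (x,y): far/left=(72,125), (72,-125), (-42,-125), (-42,125)
px=np.array([(370,206),(540,222),(535,300),(362,285)],float)
loc=np.array([(72,125,12),(72,-125,12),(-42,-125,12),(-42,125,12)])/1e3
g=cv2.cvtColor(f,cv2.COLOR_RGB2GRAY)
W=np.array([ray(C,p,.012) for p in px])
r=least_squares(lambda v:(loc@Rt(v[2],v[:2])[0].T+Rt(v[2],v[:2])[1]-W)[:,:2].ravel(),[.56,-.12,0.])
print('stand',r.x,'res mm',np.round(r.fun*1e3,1))
R,o=Rt(r.x[2],r.x[:2])
for n,p in dict(wheel=(-72,-10,59),sens=(0,0,78)).items():
    P=R@np.array(p)/1e3+o;print(n,P,proj(C,P))
for n,p,z in(('pointer',(480,234),.049),('index',(467,215),.049)):
    print(n,(R.T@(ray(C,p,z)-o))*1e3)
cv2.imwrite('pics/topc.png',cv2.resize(f[190:340,350:550][:,:,::-1],None,fx=4,fy=4,interpolation=cv2.INTER_CUBIC))
T=Rn.from_euler('xyz',telemetry.get_state()['ee_rot']).as_matrix();print(T.round(3))
K,Rw,t=cam('wrist');print('wristcam pos in tool',T.T@(-Rw.T@t-telemetry.get_state()['eef_pos']),'axis',T.T@Rw[2],K[0,0])
E
```

```text
stand [ 0.55307856 -0.11254928 -0.12199391] res mm [-0.4  2.5 -0.3  0.1 -1.2 -3.2  1.9  0.6]
wheel [ 0.48039675 -0.11371317  0.059     ] [[463.16532041 313.44915277]]
sens [ 0.55307856 -0.11254928  0.078     ] [[462.25022125 257.17820959]]
pointer [ 38.87283874 -29.40133486  49.        ]
index [ 63.8558049  -10.19445136  49.        ]
[[-0.968 -0.25   0.   ]
 [-0.25   0.968 -0.   ]
 [-0.    -0.    -1.   ]]
wristcam pos in tool [ 0.07340479 -0.00087187 -0.15839906] axis [-2.72686808e-01  4.45929518e-04  9.62102752e-01] 338.0911798533933
```

View pics/topc.png

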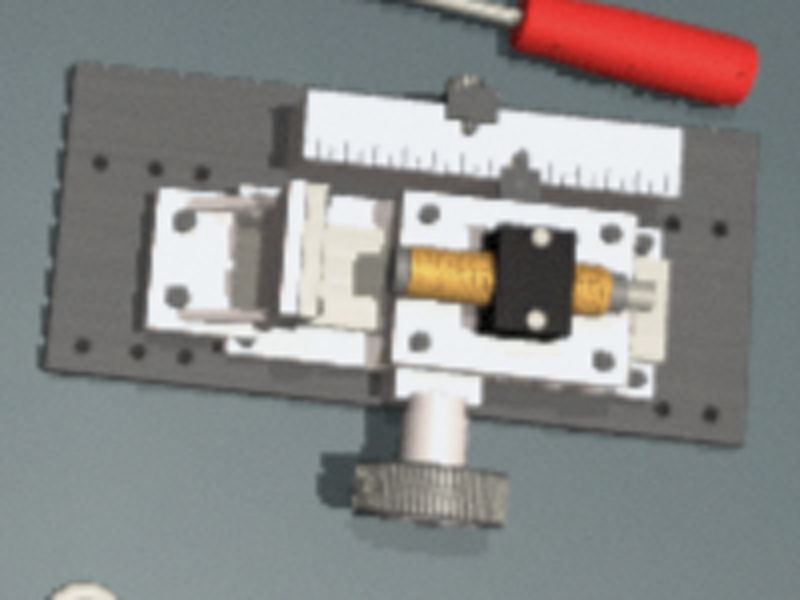

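```bash
python3 - <<'E'
from h import *
from scipy.optimize import least_squares
C=cam('top')
for zl in(0,12):
    loc=np.array([(72,125,zl),(72,-125,12),(-42,-125,12),(-42,125,zl),(-72,15,34),(-72,-35,34)])/1e3
    px=np.array([(74,64),(758,130),(743,443),(43,368),(354,494),(508,495)])/4.+[350,190]
    f=lambda v:(proj(C,loc@Rt(v[2],v[:2])[0].T+Rt(v[2],v[:2])[1])-px).ravel()
    r=least_squares(f,[.56,-.12,0.],loss='soft_l1');print(zl,'stand',r.x,'res px',np.round(f(r.x),1))
    R,o=Rt(r.x[2],r.x[:2])
    print('wheeltop',R@[-.072,-.010,.059]+o,proj(C,R@[-.072,-.010,.059]+o))
    for n,p in(('pointer',(518,152)),('index',(468,132))):
        print(n,(R.T@(ray(C,np.array(p)/4+[350,190],.049)-o))*1e3)
E
```

```text
0 stand [ 0.55459323 -0.11194952 -0.13481453] res px [-0.5  0.1  0.6 -0.1  0.6  0.1 -0.4  0.2  0.7 -2.8 -1.4  1. ]
wheeltop [ 0.48190247 -0.11218151  0.059     ] [[461.9310745  312.32978783]]
pointer [ 46.13931058 -28.48138285  49.        ]
index [ 51.29452687 -10.93583668  49.        ]
12 stand [ 0.55374701 -0.111605   -0.12865244] res px [-0.5 -0.7  0.1 -0.1  0.7  0.1 -0.   0.7  0.8 -2.1 -1.2  1.5]
wheeltop [ 0.48105906 -0.11228492  0.059     ] [[462.05128656 312.97064031]]
pointer [ 46.84635777 -28.99825685  49.        ]
index [ 52.10959279 -11.48481052  49.        ]
```

Call:
servo_tool --series '[[[0, 0, 0, 0.096], [0, 0, 0, 0.096], [0, 0, 0, 0.096], [0, 0, 0, 0.096], [-13, 31, 0, 0], [-13, 31, 0, 0], [-13, 31, 0, 0], [-13, 31, 0, 0], [-13, 31, 0, 0], [-13, 31, 0, 0]]]' --claw 1 --grip_force 20

```text
t: 1.93
eef_pos: [0.271, -0.478, 0.2267]
ee_rot: [-3.141, 0.0, 3.01]
force: [1.1, -0.3, 0.4]
width: 0.0263
gripper_force: 0.0
```

Call:
servo_tool --series '[[[-13, 31, 0, 0], [-13, 31, 0, 0], [-13, 31, 0, 0], [-13, 31, 0, 0], [-13, 31, 0, 0], [-13, 31, 0, 0], [-13, 31, 0, 0], [-13, 31, 0, 0], [-13, 31, 0, 0], [-10, 15, 0, 0]]]'

```text
t: 2.77
eef_pos: [0.4359, -0.2019, 0.2271]
ee_rot: [3.141, 0.001, 3.012]
force: [-1.1, -0.3, 0.3]
width: 0.0004
gripper_force: 0.0
```

```bash
cat > st.py <<'E'
from h import *
s=telemetry.get_state();T=Rn.from_euler('xyz',s['ee_rot']).as_matrix();p=s['eef_pos']
W=np.array([.4815,-.112,.059]);Y=np.array([.131,.991,0])
print('t',s['t'],'p',p.round(4),'F',s['force'].round(1),'w',round(s['width'],4));print('tool y',T[:,1].round(3),'wheel top - tcp in tool mm',(T.T@(W-p)*1e3).round(1))
E
python3 - <<'E'
exec(open('st.py').read())
import cv2
f=eyes.grab_frame('wrist');cv2.imwrite('pics/w1.png',f[:,:,::-1]);C=cam('wrist')
print('wheel pred px',proj(C,W))
for n in('wheel','pointer_tip','index_tip'):print(n,[(d['position'],d['conf']) for d in recognise('wrist',n)[:2]])
E
```

```text
t 2.7667 p [ 0.4359 -0.2019  0.2271] F [-1.1 -0.3  0.3] w 0.0004
tool y [0.129 0.992 0.   ] wheel top - tcp in tool mm [-33.3  95.  168.1]
wheel pred px [[411.076441   251.32748995]]
wheel [([0.478, -0.1155, 0.0537], 0.79)]
pointer_tip []
index_tip []
```

View pics/w1.png

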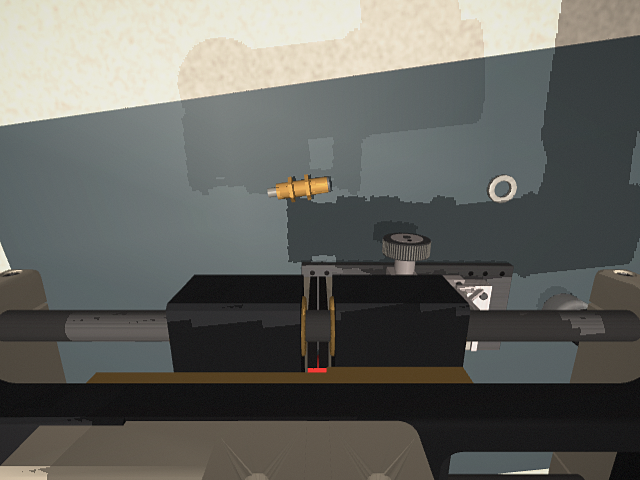

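The wrist view shows the wheel at (407,245), close to the predicted (411,251). The shut fingertips are about 14 mm across. The scale is hidden from this camera, so I will use the top camera to measure.

Call:
servo_tool --series '[[[-6.6, 17, 0, 0], [-6.6, 17, 0, 0], [-6.6, 17, 0, 0], [-6.6, 17, 0, 0], [-6.6, 17, 0, 0], [0, 0, 36, 0], [0, 0, 36, 0], [0, 0, 36, 0], [0, 0, 36, 0], [0, 0, 6, 0]]]'

```text
t: 3.8
eef_pos: [0.4744, -0.1256, 0.0716]
ee_rot: [-3.14, -0.008, 3.008]
force: [-0.5, -0.2, -0.4]
width: 0.0006
gripper_force: 0.0
```

```bash
python3 - <<'E'
exec(open('st.py').read())
import cv2
f=eyes.grab_frame('wrist');a=f[180:480,220:540];f2=eyes.grab_frame('top');b=f2[190:340,370:550]
cv2.imwrite('pics/w2.png',np.hstack([cv2.resize(x,None,fx=k,fy=k,interpolation=2) for x,k in((a,1.25),(b,2.5))])[:,:,::-1]);C=cam('wrist')
print('wheel pred px',proj(C,W),'tcp px',proj(C,p), 'in top',proj(cam('top'),[W,p]))
for c in('wrist','top'):
  for n in('wheel','pointer_tip','index_tip'):
    print(c,n,[(d['position'],d['conf']) for d in recognise(c,n)[:1]])
E
```

```text
t 3.8 p [ 0.4744 -0.1256  0.0716] F [-0.5 -0.2 -0.4] w 0.0006
tool y [ 0.133  0.991 -0.001] wheel top - tcp in tool mm [-5.4 14.4 12.5]
wheel pred px [[343.93573207 284.24807581]] tcp px [[318.21095738 284.39998618]] in top [[461.81374532 312.63984058]
 [475.08512018 317.75024017]]
wrist wheel [([0.4718, -0.1112, 0.0462], 0.75)]
wrist pointer_tip []
wrist index_tip []
top wheel []
top pointer_tip [([0.5707, -0.1331, 0.0502], 0.9)]
top index_tip [([0.6158, -0.1296, 0.0503], 0.51)]
```

View pics/w2.png

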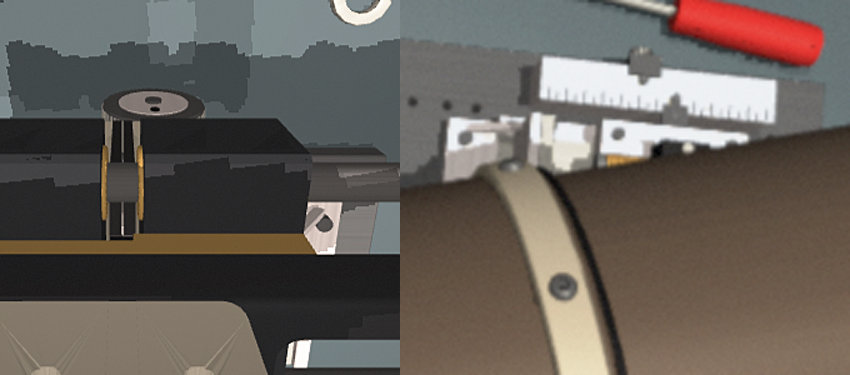

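The wheel face centre is at column 343 in the full wrist image, which matches the prediction. The top camera still sees the pointer and index. Now I move down and feel for contact.

Call:
servo_tool --series '[[[-2.5, 3, 0, 0], [-2.5, 3, 0, 0], [0, 0, 3, 0], [0, 0, 3, 0], [0, 0, 2, 0], [0, 0, 1, 0], [0, 0, 0.5, 0], [0, 0, 0.5, 0], [0, 0, 0, 0], [0, 0, 0, 0]]]'

```text
t: 5.03
eef_pos: [0.4844, -0.1192, 0.0665]
ee_rot: [-3.142, -0.0, 3.01]
force: [0.6, 0.5, -0.7]
width: 0.0002
gripper_force: 0.0
```

Call:
servo_tool --series '[[[0, 0, 0.3, 0], [0, 0, 0.2, 0], [0, 0, 0.2, 0], [0, 0, 0.2, 0], [0, 0, 0.1, 0], [0, 0, 0, 0], [0, 0, 0, 0], [0, 0, 0, 0], [0, 0, 0, 0], [0, 0, 0, 0]]]'

```text
t: 5.87
eef_pos: [0.4844, -0.1192, 0.0656]
ee_rot: [3.142, 0.0, 3.01]
force: [-0.0, -0.8, 0.9]
width: 0.0002
gripper_force: 0.0
```

Call:
servo_tool --series '[[[0, 0, 1, 0], [0, 0, 1, 0], [0, 0, 1, 0], [0, 0, 1, 0], [0, 0, 0.5, 0], [0, 0, 0, 0], [0, 0, 0, 0], [0, 0, 0, 0], [0, 0, 0, 0], [0, 0, 0, 0]]]'

```text
t: 6.7
eef_pos: [0.4845, -0.1192, 0.0611]
ee_rot: [3.142, 0.0, 3.01]
force: [0.7, -0.5, 1.0]
width: 0.0005
gripper_force: 0.0
```

Call:
servo_tool --series '[[[0, 0, 0.5, 0], [0, 0, 0.3, 0], [0, 0, 0.3, 0], [0, 0, 0, 0], [0, 0, 0, 0], [0, 0, 0, 0], [0, 0, 0, 0], [0, 0, 0, 0], [0, 0, 0, 0], [0, 0, 0, 0]]]'

```text
t: 7.53
eef_pos: [0.4844, -0.1192, 0.06]
ee_rot: [3.142, -0.0, 3.01]
force: [-0.7, -0.1, 0.7]
width: 0.0004
gripper_force: 0.0
```

Call:
servo_tool --series '[[[0, 0, 0.5, 0], [0, 0, 0.3, 0], [0, 0, 0.2, 0], [0, 0, 0.2, 0], [0, 0, 0, 0], [0, 0, 0, 0], [0, 0, 0, 0], [0, 0, 0, 0], [0, 0, 0, 0], [0, 0, 0, 0]]]'

```text
t: 8.37
eef_pos: [0.4844, -0.1193, 0.0588]
ee_rot: [-3.142, 0.0, 3.01]
force: [-1.2, -0.2, 4.4]
width: 0.0004
gripper_force: 2.0
```

Call:
servo_tool --series '[[[0, 0, 0.2, 0], [0, 0, 0.2, 0], [0, 0, 0, 0], [0, 0, 0, 0], [0, 0, 0, 0], [0, 0, 0, 0], [0, 0, 0, 0], [0, 0, 0, 0], [0, 0, 0, 0], [0, 0, 0, 0]]]'

```text
t: 9.2
eef_pos: [0.4845, -0.1193, 0.0587]
ee_rot: [-3.142, 0.0, 3.011]
force: [-3.0, 1.7, 7.6]
width: 0.0002
gripper_force: 3.7
```

Call:
servo_tool --series '[[[0, 0, 0.3, 0], [0, 1.5, 0, 0], [0, 1.5, 0, 0], [0, 1.5, 0, 0], [0, 1.5, 0, 0], [0, 1.5, 0, 0], [0, 1.5, 0, 0], [0, 1.5, 0, 0], [0, 1.5, 0, 0], [0, 0, 0, 0]]]'

```text
t: 10.03
eef_pos: [0.4862, -0.1076, 0.0589]
ee_rot: [-3.141, 0.001, 3.011]
force: [-3.7, -0.6, 12.3]
width: 0.0006
gripper_force: 6.3
```

```bash
cat > gap.py <<'E'
from h import *
C=cam('top');f=eyes.grab_frame('top');import sys
cv2.imwrite(sys.argv[1],cv2.resize(f[205:245,420:530][:,:,::-1],None,fx=7,fy=7,interpolation=2))
o=np.array([.5542,-.1118,0]);R=Rt(-.131,o[:2])[0]
for n in('pointer_tip','index_tip','index','carriage'):
    m=trace('top',n)
    if m: 
        q=np.argwhere(m[0]['mask'])[:,::-1];c=q.mean(0);print(n,m[0]['conf'],len(q),c,(R.T@(ray(C,c,.049)-o)*1e3).round(1))
E
python3 gap.py pics/g1.png
```

```text
pointer_tip 0.7 282 [465.78723404 238.57092199] [ 29.7 -11.   49. ]
index 0.48 140 [466.64285714 214.87857143] [ 63.1 -10.   49. ]
carriage 0.7 313 [466.34824281 238.32907348] [ 30.1 -11.7  49. ]
```

View pics/g1.png

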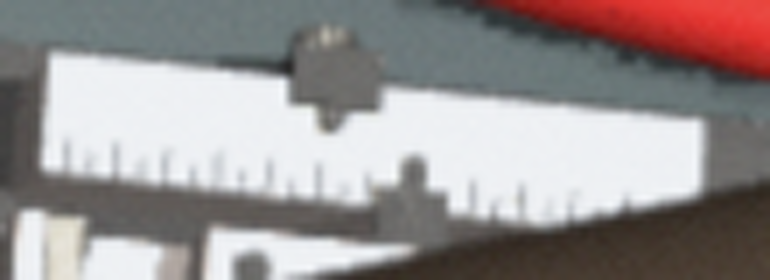

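The pointer tip is at crop (414,158) and the index tip at (330,128), so the gap is still large. I'll rectify the scale plane to get sub-pixel readings.

```bash
cat > gap.py <<'E'
from h import *
import sys
C=cam('top');f=eyes.grab_frame('top')
o=np.array([.5542,-.1118,0]);R=Rt(-.131,o[:2])[0]
# rectified: col = (y+50)*10, row=(66-x)*10   (mm)
src=proj(C,[R@(np.array([x,y,49])/1e3)+o for x,y in((66,-50),(66,20),(36,20),(36,-50))]).astype(np.float32)
H=cv2.getPerspectiveTransform(src,np.float32([(0,0),(700,0),(700,300),(0,300)]))
w=cv2.warpPerspective(f,H,(700,300),flags=cv2.INTER_CUBIC)
cv2.imwrite(sys.argv[1],w[:,:,::-1])
g=cv2.cvtColor(w,cv2.COLOR_RGB2GRAY).astype(float)
def cen(x0,x1,lo,hi):
    p=g[int((66-x1)*10):int((66-x0)*10),int((lo+50)*10):int((hi+50)*10)].mean(0)
    d=np.clip(p.max()*.85-p,0,None);k=d.argmax();a=slice(max(0,k-35),k+36);return lo+(np.arange(len(d))[a]*d[a]).sum()/d[a].sum()/10
try:
    pl=float(sys.argv[2]) if len(sys.argv)>2 else -45
    for x in(44,45,46,47):print('ptr',x,round(cen(x,x+1,pl,-5),2),end=' ')
    for x in(51,52,53,54):print('idx',x,round(cen(x,x+1,-25,5),2),end=' ')
except Exception as e:print(e)
E
python3 gap.py pics/r1.png
```

```text
ptr 44 -27.7 ptr 45 -27.7 ptr 46 -27.77 ptr 47 -27.86 idx 51 -10.59 idx 52 -10.69 idx 53 -10.84 idx 54 -10.79
```

View pics/r1.png

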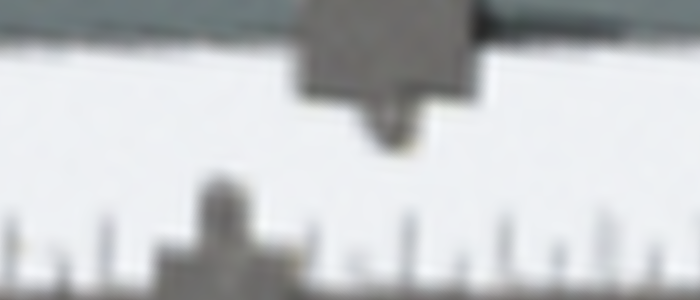

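The rectified view puts the pointer at y = -27.7 mm and the index at about -10.7 mm. The remaining gap is about 17 mm, or roughly 111 mm of rim. I'll make the strokes longer.

Call:
servo_tool --series '[[[0, 0, -3, 0], [0, -7, 0, 0], [0, -7, 0, 0], [0, 0, 2, 0], [0, 0, 1, 0], [0, 4, 0, 0], [0, 4, 0, 0], [0, 4, 0, 0], [0, 4, 0, 0], [0, 0, 0, 0]]]'

```text
t: 11.17
eef_pos: [0.4864, -0.1054, 0.0587]
ee_rot: [-3.141, 0.0, 3.011]
force: [-3.3, 0.7, 11.3]
width: 0.0008
gripper_force: 5.9
```

```bash
python3 gap.py pics/r2.png; python3 st.py
```

```text
ptr 44 -24.69 ptr 45 -24.67 ptr 46 -24.85 ptr 47 -25.03 idx 51 -10.55 idx 52 -10.67 idx 53 -10.81 idx 54 -10.75 t 11.2167 p [ 0.4865 -0.1054  0.0587] F [-3.3  2.4 12. ] w 0.0003
tool y [ 0.13   0.991 -0.   ] wheel top - tcp in tool mm [ 4.1 -7.2 -0.3]
```

Call:
servo_tool --series '[[[0, 0, -3, 0], [0, -8, 0, 0], [0, -8, 0, 0], [0, 0, 2, 0], [0, 0, 1, 0], [0, 4, 0, 0], [0, 4, 0, 0], [0, 4, 0, 0], [0, 4, 0, 0], [0, 0, 0, 0]]]'

```text
t: 12.05
eef_pos: [0.4864, -0.1055, 0.0587]
ee_rot: [-3.141, 0.0, 3.011]
force: [-3.1, 1.3, 12.0]
width: 0.0001
gripper_force: 6.2
```

Call:
servo_tool --series '[[[0, 0, -3, 0], [0, -8, 0, 0], [0, -8, 0, 0], [0, 0, 2, 0], [0, 0, 1, 0], [0, 4, 0, 0], [0, 4, 0, 0], [0, 4, 0, 0], [0, 4, 0, 0], [0, 0, 0, 0]]]'

```text
t: 12.88
eef_pos: [0.4864, -0.1055, 0.0587]
ee_rot: [-3.141, 0.0, 3.011]
force: [-4.3, 0.9, 12.9]
width: 0.0004
gripper_force: 6.2
```

```bash
python3 gap.py pics/r3.png; python3 st.py
```

```text
ptr 44 -19.64 ptr 45 -19.62 ptr 46 -19.76 ptr 47 -20.0 idx 51 -10.56 idx 52 -10.68 idx 53 -10.82 idx 54 -10.77 t 12.9333 p [ 0.4864 -0.1055  0.0587] F [-3.3  1.4 13.5] w 0.0003
tool y [ 0.131  0.991 -0.   ] wheel top - tcp in tool mm [ 4.  -7.1 -0.3]
```

Call:
servo_tool --series '[[[0, 0, -3, 0], [0, -8, 0, 0], [0, -8, 0, 0], [0, 0, 2, 0], [0, 0, 1, 0], [0, 4, 0, 0], [0, 4, 0, 0], [0, 4, 0, 0], [0, 4, 0, 0], [0, 0, 0, 0]]]'

```text
t: 13.77
eef_pos: [0.4864, -0.1055, 0.0587]
ee_rot: [-3.141, 0.0, 3.011]
force: [-3.3, 0.1, 12.7]
width: 0.0004
gripper_force: 6.2
```

Call:
servo_tool --series '[[[0, 0, -3, 0], [0, -8, 0, 0], [0, -8, 0, 0], [0, 0, 2, 0], [0, 0, 1, 0], [0, 4, 0, 0], [0, 4, 0, 0], [0, 4, 0, 0], [0, 4, 0, 0], [0, 0, 0, 0]]]'

```text
t: 14.6
eef_pos: [0.4864, -0.1055, 0.0587]
ee_rot: [-3.141, 0.0, 3.011]
force: [-3.6, 1.1, 13.0]
width: 0.0008
gripper_force: 6.2
```

```bash
python3 gap.py pics/r4.png
```

```text
ptr 44 -14.41 ptr 45 -14.44 ptr 46 -14.46 ptr 47 -14.41 idx 51 -10.58 idx 52 -10.69 idx 53 -10.8 idx 54 -10.74
```

View pics/r4.png

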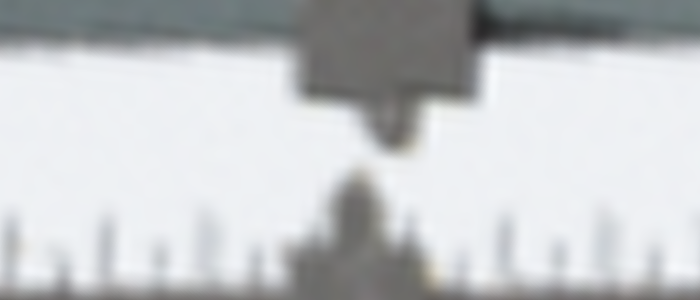

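The pointer blade is at column 358 and the index at 390, so about 3.3 mm is left. One more full stroke is safe.

Call:
servo_tool --series '[[[0, 0, -3, 0], [0, -8, 0, 0], [0, -8, 0, 0], [0, 0, 2, 0], [0, 0, 1, 0], [0, 4, 0, 0], [0, 4, 0, 0], [0, 4, 0, 0], [0, 3, 0, 0], [0, 0, 0, 0]]]'

```text
t: 15.48
eef_pos: [0.4863, -0.1065, 0.0588]
ee_rot: [-3.141, 0.0, 3.011]
force: [-3.4, 1.8, 12.3]
width: 0.0004
gripper_force: 6.6
```

```bash
python3 gap.py pics/r5.png -18
```

```text
ptr 44 -11.79 ptr 45 -12.1 ptr 46 -12.27 ptr 47 -12.32 idx 51 -10.56 idx 52 -10.69 idx 53 -10.82 idx 54 -10.78
```

View pics/r5.png

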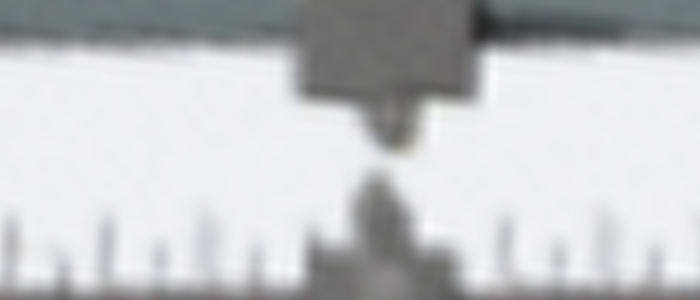

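The pointer tip is at column 381 and the index at 390, so about 1 mm is left. I'll make a short final stroke and lift off.

Call:
servo_tool --series '[[[0, 0, -3, 0], [0, -6, 0, 0], [0, -5, 0, 0], [0, 0, 2, 0], [0, 0, 1, 0], [0, 2, 0, 0], [0, 2, 0, 0], [0, 2, 0, 0], [0, 0, 0, 0], [0, 0, -4, 0]]]'

```text
t: 16.37
eef_pos: [0.4851, -0.1117, 0.0618]
ee_rot: [-3.141, -0.001, 3.01]
force: [-0.8, 0.7, 0.6]
width: 0.0006
gripper_force: 0.0
```

Call:
servo_tool --series '[[[0, 0, -10, 0], [0, 0, -10, 0], [0, 0, -10, 0], [0, 0, -10, 0], [0, 0, -10, 0], [0, 0, 0, 0], [0, 0, 0, 0], [0, 0, 0, 0], [0, 0, 0, 0], [0, 0, 0, 0]]]'

```text
t: 17.2
eef_pos: [0.4851, -0.1113, 0.1115]
ee_rot: [-3.141, -0.001, 3.01]
force: [-0.0, 0.2, 1.2]
width: 0.0007
gripper_force: 0.0
```

```bash
python3 gap.py pics/r6.png -18; python3 st.py
```

```text
ptr 44 -10.96 ptr 45 -11.01 ptr 46 -11.11 ptr 47 -11.09 idx 51 -10.56 idx 52 -10.69 idx 53 -10.82 idx 54 -10.75 t 17.25 p [ 0.4851 -0.1113  0.1115] F [0.5 0.5 0.5] w 0.0004
tool y [ 0.131  0.991 -0.   ] wheel top - tcp in tool mm [ 3.4 -1.1 52.5]
```

View pics/r6.png

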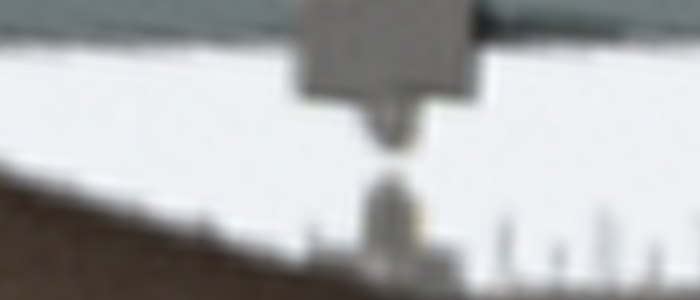

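Both blades are at columns 390–392, lined up to within about 0.3 mm. The hand is 5 cm clear of the wheel.

```bash
python3 -c "
from station import *
print(ticket.job_done())"
```

```text
the job is handed in; nothing more can be done
None
```

The pointer lined up with the index to within about 0.3 mm in the top camera, rolled in by wheel strokes alone from the open side; the hand is clear and the job is handed in (no verdict was returned).

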